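Load the tube shaker and lock its plate

TASK

Hang the two short screw-cap tubes from the rack in the two empty places of the shaker's tube carrier, then turn the locking plate so that its keyholes match the three studs, slide it down flat onto the hub and twist it clockwise by its grip until it stops, locked under the stud heads. Only when the plate is locked and you have let go of it, press the start button. Leave the tall tube and everything else on the bench where it is.

Things in the scene. Friction and masses are not known exactly. Their poses are not given: they have to be found in the camera images.
- shaker: Multi-tube shaker fixed to the bench: white housing 275 x 200 mm, deck 85 mm above the bench, yaw within 0.3 rad. Origin on the bench, 40 mm in front of the carrier's axis; x points from the control panel (robot's side) to the carrier: an aluminium disc 164 mm wide, 12 thick, top 137 mm above the bench, with six tube places at 63 mm radius, four filled (caps 18 mm high). It does not turn.
- place_l (a point): Centre of the empty tube place on the shaker's +y side, at the carrier's top face: a vertical through hole 19.5 mm wide, 12 mm deep, free below. Next caps 63 mm away (centre to centre) to both sides. The hub's edge is 21 mm inwards and 20 mm high, so have the fingers on the tube's sides along the shaker's x, not in line with the hub.
- place_r (a point): The same for the opposite empty place, on the shaker's -y side.
- hub (a point): Centre of the top of the carrier's raised round hub (84 mm wide, 20 mm above the carrier, 157 mm above the bench), on the carrier's axis; axes as the shaker's. Three steel studs stand on it. The locking plate's underside rests here, 2 mm above the tube caps.
- stud_0 (a point): Foot of a steel stud, on the hub's top, 32 mm from the axis in the shaker's +x direction. Three equal studs: neck 8 mm thick and 8 mm high, then a round head 16 mm wide and 6 mm high, bevelled at the top to 10 mm (head's top 14 mm above the hub).
- stud_1 (a point): Foot of the second stud, 120 degrees counter-clockwise (seen from above) from the first.
- stud_2 (a point): Foot of the third stud, 240 degrees counter-clockwise from the first.
- lock_plate: Locking plate: grey anodised disc 152 mm wide, 5 mm thick, 0.2 to 0.4 kg, lying on the bench, grip up. Origin: centre of the underside, z up. Three keyholes 120 degrees apart; any of the three positions fits. Grip on its centre: post 13 mm thick with a black bar 52 mm long along the plate's x, 16 mm wide along y, from 31 to 53 mm above the underside.
- wide_0 (a point): Centre of the round hole (20 mm wide) of the first keyhole, at the underside, 32 mm from the plate's centre along its +x. The stud heads pass it with 2 mm to spare all round. From it a slot 12 mm wide, too narrow for the heads, curves counter-clockwise (seen from above) round the plate's centre at 32 mm radius.
- slot_end_0 (a point): Centre of the rounded end of the first keyhole's slot, at the underside: 32 mm from the plate's centre, 0.5 rad counter-clockwise of the round hole. With the plate down on the hub and turned clockwise by 0.5 rad it stops, this point over a stud's foot, the heads 3 mm above the plate.
- rack: White plastic tube rack fixed to the bench: 150 mm (its x) by 78 mm (its y), 45 mm high, 3 x 6 square cells at 24 mm pitch, 18.5 mm wide. Origin: centre of the underside. It stands on one side of the shaker, left or right, and the locking plate on the other.
- tube_a: Short sample tube, loose, about 20 g, in the rack's middle row, 36 mm from its centre towards its -x. Clear body 16 mm thick, 46 mm long with tapered foot; grey cap 20 mm wide, 18 mm high; 64 mm in all. Origin: centre of the foot (at the start 5 mm above the bench); z up along the tube. It can lean slightly in its cell.
- tube_a_shoulder (a point): On the axis of the first short tube, at the underside of the cap, 46 mm above its foot. When the tube hangs in the carrier by its cap, this lies at the centre of the place.
- tube_b: The second short sample tube, like the first, in the rack's middle row, 12 mm from the rack's centre towards its +x.
- tube_b_shoulder (a point): The same point of the second short tube.
- start (a joint): Travel of the shaker's start button in m: 0 up, 0.005 fully down (about 5 N); it springs back.
- start_top (a point): Centre of the top of the start button: grey, round, 26 mm wide, in a black housing on the front of the shaker's deck, 110 mm in front of the shaker's origin and 60 mm to its -y side; pressed downwards. (The black knob on the other side of the display is the speed dial.)
- tall_tube: Bystander: tall tube, 16 mm thick, 114 mm tall, in the rack's middle row, 60 mm from the rack's centre towards its +x. Origin: its foot.
- reagent_bottle: Bystander: glass bottle with blue cap, 70 mm wide, 140 mm tall, beyond the shaker to the right. Origin: centre of its underside.
- jar: Bystander: glass jar with steel lid, 64 mm wide, 85 mm tall, beyond the shaker to the left. Origin: centre of its underside.
- beaker: Bystander: glass beaker, 68 mm wide, 80 mm tall, beyond the shaker. Origin: centre of its underside.
- tip_box: Bystander: box of pipette tips, 122 x 84 x 66 mm, beyond the shaker. Origin: centre of its underside.
- marker: Bystander: marker pen, 135 mm long, lying on the robot's side of the shaker. Origin: on the bench under its middle.
Mind the look-alikes: they are no part of the job. Leave any pink look-alike of the tube_b alone.

How it is judged:
On the way, in this order (a step that is already met when the one before it is completed fails the run):
1. one short tube hangs in an empty place of the carrier (((distance between tube_a_shoulder and place_l below 0.006 m and angle between tube_a's own z axis and vertical below 0.15 rad) or (distance between tube_a_shoulder and place_r below 0.006 m and angle between tube_a's own z axis and vertical below 0.15 rad) or (distance between tube_b_shoulder and place_l below 0.006 m and angle between tube_b's own z axis and vertical below 0.15 rad) or (distance between tube_b_shoulder and place_r below 0.006 m and angle between tube_b's own z axis and vertical below 0.15 rad))), for 0.2 s.
2. both short tubes hang in the two empty places ((((distance between tube_a_shoulder and place_l below 0.006 m and angle between tube_a's own z axis and vertical below 0.15 rad) and (distance between tube_b_shoulder and place_r below 0.006 m and angle between tube_b's own z axis and vertical below 0.15 rad)) or ((distance between tube_a_shoulder and place_r below 0.006 m and angle between tube_a's own z axis and vertical below 0.15 rad) and (distance between tube_b_shoulder and place_l below 0.006 m and angle between tube_b's own z axis and vertical below 0.15 rad)))), for 0.2 s.
3. the locking plate lies flat on the hub, the stud heads through its keyholes, both tubes in place ((((distance between tube_a_shoulder and place_l below 0.006 m and angle between tube_a's own z axis and vertical below 0.15 rad) and (distance between tube_b_shoulder and place_r below 0.006 m and angle between tube_b's own z axis and vertical below 0.15 rad)) or ((distance between tube_a_shoulder and place_r below 0.006 m and angle between tube_a's own z axis and vertical below 0.15 rad) and (distance between tube_b_shoulder and place_l below 0.006 m and angle between tube_b's own z axis and vertical below 0.15 rad))) and horizontal distance between lock_plate and hub below 0.006 m and z of lock_plate in the frame of hub between -0.003 and 0.004 m and angle between lock_plate's own z axis and vertical below 0.06 rad), for 0.1 s.
4. the plate is turned clockwise to its stop, locked under the stud heads (all of step 3 and (horizontal distance between slot_end_0 and stud_0 below 0.005 m or horizontal distance between slot_end_0 and stud_1 below 0.005 m or horizontal distance between slot_end_0 and stud_2 below 0.005 m)), for 0.2 s.
5. the start button is pressed, with the plate locked and let go (all of step 4 and value of joint start above 0.0035 m and contact force between the fingers and lock_plate below 0.1 N), for 0.05 s.
At the end, for the whole second after the job is handed in: Both short tubes hang upright in the two empty places (within 6 mm), the locking plate lies flat on the hub (within 4 mm) and is turned home (slot end within 5 mm of a stud's axis) and at rest; the start button has been pressed (3.5 mm or more) after locking and is up again (all of step 4 and linear speed of lock_plate below 0.02 m/s and value of joint start below 0.0015 m); the robot touches nothing.
It fails at once if the start button is pressed while the plate is not yet locked (value of joint start above 0.0035 m and not ((horizontal distance between lock_plate and hub below 0.006 m and z of lock_plate in the frame of hub between -0.003 and 0.004 m and angle between lock_plate's own z axis and vertical below 0.06 rad) and (horizontal distance between slot_end_0 and stud_0 below 0.005 m or horizontal distance between slot_end_0 and stud_1 below 0.005 m or horizontal distance between slot_end_0 and stud_2 below 0.005 m))).
It fails at once if a bystander is moved more than 25 mm (distance of any of tall_tube, reagent_bottle, jar, beaker, tip_box, marker from where it was at the start of the episode above 0.025 m).
It also fails if it takes over 72 s, if anything falls off the work surface, if the arm or the gripper's body presses on something with over 40 N, if the wrist force passes 120 N, or if a joint passes its speed limit or range.

ROBOT

A 6-joint arm with a two-finger parallel gripper is mounted at the origin on the work surface. World frame = base frame: x ahead of the robot, y to its left, z up, the work surface at z = 0. Lengths are in m, angles in rad, forces in N, time in s.
With the tool pointing down it reaches from about 0.3 to 0.775 m from the base axis. Payload 14.6 kg.
Tool frame: the origin (TCP) lies on the centre line of the jaws, within the pads' length; the fingertips stand 19 mm ahead of it and the grasp point (between the pads) is the TCP; z points along the fingers, y is the direction in which the jaws open and shut (so a half turn about z gives the same grasp; the last joint's range is limited). The gripper opens to 94 mm and grips with 3 to 60 N. Pads are 16 mm wide; open, the fingers measure 119 mm over their backs; the gripper's body (75 mm by 177 mm) begins 78 mm behind the grasp point.
Start: joints at [1.189, 0.3, 1.521, -0, 1.321, -0.067], TCP at [0.17, 0.523, 0.224] pointing down, gripper open.
Joint ranges: [-3.03, 3.03], [-0.79, 2.21], [0.23, 2.52], [-1.04, 4.18], [0, 3.07], [-2.55, 2.55]. Speed limits (rad/s): [2.22, 2.22, 2.57, 3.14, 3.14, 3.14].

INTERFACE

Orientations are given as [roll, pitch, yaw] about the fixed x, y, z axes, in that order (R = Rz(yaw) Ry(pitch) Rx(roll)).
In Python, from station import ctrl gives the robot as it stands. The module is installed in compiled form; this text tells all that it offers.
- The arm moves only by the shell command python3 -m creep 'ROWS' [FORCE]. ROWS is a JSON object of lists of equal length, an entry for each row: "translation": the shift along the world's x, y, z in mm, a list of three; "yaw": the turn about the world's z in rad; "gripper": the closure in counts, from 0 (fully open) to 255 (shut). A call has 1 to 5 rows; each row is the pose to reach, as a shift and turn from the pose measured when the call began; what a row does not reach only later rows make up. A row lasts 1/12 s, in which the tool goes at most 41.7 mm and 7.16 degrees, less where a joint would pass 70% of its speed; a pose out of reach is approached as far as the arm can. A call with a gripper value outside its range is refused whole. The fingers move at their own pace and stop on an object; FORCE is the grip in N (left out, the last holds). Time passes only in rows, so rows that repeat a pose let the fingers close. It gives the time, the measured TCP pose, the force and the opening at its end, in the units of the state.
- ctrl.get_obs(): the state, without advancing time (a new reading comes with each control period).
- ctrl.camera(name): name is "side" or "top"; returns a dict with "pixels" (480x640x3 uint8, red, green, blue), "depth" (480x640 float32, m along the optical axis (not along the pixel's ray), 0 where there is no reading), "fx", "fy", "cx", "cy" (pixels), "R" (3x3) and "t" (3): a world point X has camera coordinates R X + t. Camera axes: x right, y down, z forward; pixel columns grow to the right and rows downward; lengths in m; the calibration is good to about 2 mm. A picture is of the moment at which its call begins.
- ctrl.hand_in(): hands the job in, once; it reports no verdict.
The state is a dict: "time_s": time; "qpos": joint angles; "joint_vel": joint speeds; "tau": joint torques, N m; "ee_pos": TCP position; "eef_rot": TCP orientation; "force": force on the tool from outside, world axes, zero at the start; "moment": the same for the moment, N m; "grip_width": finger opening in m.
Only numpy, scipy, OpenCV 4.12 (cv2) and the standard library are available. Lean on these libraries where they do the work, as an engineer would, in place of code of your own. Each camera call takes 0.05 s, during which the arm holds its last target. There are 200 camera calls.

## Working session

There is one attempt and no reset: what is moved stays moved. The work goes in short steps, Python scripts to look and compute and a shell command to move; the robot and the scene stay as the last step left them, time stands still between calls to the robot, and variables do not carry over. Pictures are saved under pics/ and viewed, about 8 in all and at most 12, crops included, and the job is handed in when it is done.

```bash
mkdir -p pics; python3 - <<'E'
from station import ctrl
import cv2,numpy as np
print(ctrl.get_obs())
for n in("top","side"):
    c=ctrl.camera(n); np.savez(f"{n}0.npz",**c); cv2.imwrite(f"pics/{n}0.png",c["pixels"][:,:,::-1])
    print(n,c["fx"],c["fy"],c["cx"],c["cy"],c["R"],c["t"], -np.array(c["R"]).T@c["t"])
E
```

```text
{'time_s': 0.0, 'qpos': array([ 1.18935503e+00,  3.00454645e-01,  1.52156204e+00,  1.49838670e-05,
        1.32070914e+00, -6.65764237e-02]), 'joint_vel': array([-6.34734680e-04, -3.76839036e-05,  6.87373907e-04,  1.13365785e-03,
       -1.42666808e-03,  9.03168273e-04]), 'tau': array([ 1.73451699e-03, -5.31806266e+01, -3.52745068e+01,  7.08763953e-02,
        2.43299321e-02, -1.34949869e-04]), 'ee_pos': array([0.17022746, 0.52274608, 0.2239034 ]), 'eef_rot': array([-3.14046296e+00, -8.98681838e-05,  2.82672401e+00]), 'force': array([-0.63271538, -0.98466943, -0.64587928]), 'moment': array([-0.05873014, -0.00258683,  0.02943825]), 'grip_width': 0.0939519864089278}
top 617.2341235779292 617.2341235779292 315.9998051123215 235.39217146547298 [[ 6.79875088e-04 -9.99856833e-01  1.69071357e-02]
 [-9.95752582e-01 -2.23348077e-03 -9.20424169e-02]
 [ 9.20670013e-02 -1.67727467e-02 -9.95611542e-01]] [-0.01061545  0.61868963  1.29916607] [0.49645869 0.01255849 1.3505899 ]
side 601.2388672434021 601.2388672434021 324.98096710488284 234.2132280846713 [[ 0.77124218 -0.636341   -0.01598842]
 [-0.35715255 -0.41180268 -0.83836783]
 [ 0.52690375  0.65229494 -0.54487041]] [-0.46715881  0.30989686  0.91863761] [-0.01306056 -0.76887861  0.75287687]
```

View pics/top0.png

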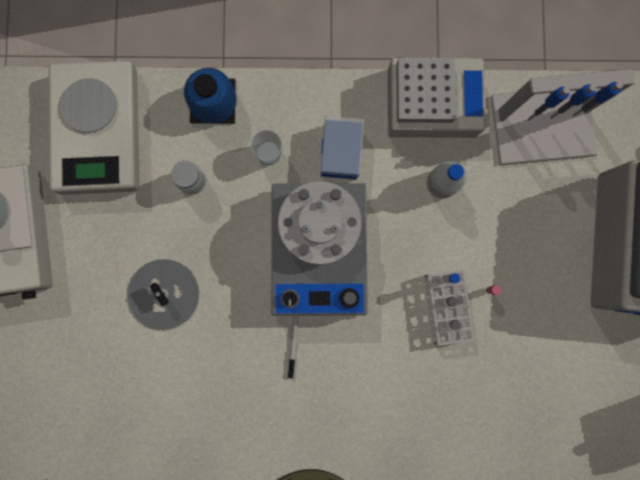

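View pics/side0.png

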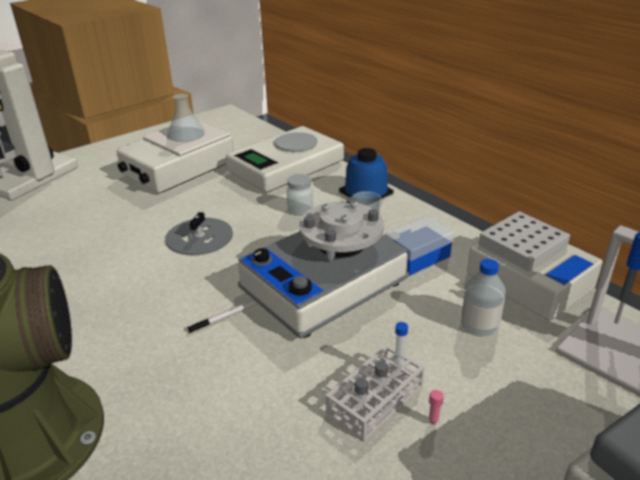

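The top view shows the rack at (452,310), with grey caps of tube_b at (451,301) and tube_a at (455,325). These could be taken for them:
- the tall tube with the blue cap, (455,279)
- the pink look-alike beside the rack, (494,290)
- the four grey caps in the carrier, around (320,222)

The plate is at (163,294). The start button is on the right at (349,298), and the dial with its pointer is at (290,298). I'll check these in one close crop.

```bash
cat > h.py <<'E'
import numpy as np,cv2
def load(f): return dict(np.load(f))
def ray(c,u,v,z):
    d=np.array([(u-c["cx"])/c["fx"],(v-c["cy"])/c["fy"],1.0]); R=np.array(c["R"]); o=-R.T@c["t"]; w=R.T@d
    return o+w*(z-o[2])/w[2]
def proj(c,X):
    p=np.array(c["R"])@np.asarray(X,float)+c["t"]; return np.array([c["fx"]*p[0]/p[2]+c["cx"],c["fy"]*p[1]/p[2]+c["cy"]])
def tri(c1,p1,c2,p2):
    P=[np.diag([1,1,1.])@np.array([[c["fx"],0,c["cx"]],[0,c["fy"],c["cy"]],[0,0,1]])@np.hstack([c["R"],np.reshape(c["t"],(3,1))]) for c in(c1,c2)]
    X=cv2.triangulatePoints(P[0],P[1],np.array(p1,float).reshape(2,1),np.array(p2,float).reshape(2,1)); return (X[:3]/X[3]).ravel()
def crop(img,x0,x1,y0,y1,s):
    return cv2.resize(img[y0:y1,x0:x1],None,fx=s,fy=s,interpolation=cv2.INTER_CUBIC)
E
python3 - <<'E'
from h import *
c=load("top0.npz"); im=c["pixels"][:,:,::-1]
o=np.zeros((560,730,3),np.uint8)
a=crop(im,265,375,180,320,4);o[:560,:440]=a
a=crop(im,425,505,265,350,3.4);o[:a.shape[0],445:445+a.shape[1]]=a
a=crop(im,125,203,258,332,3.4);o[300:300+a.shape[0],445:445+a.shape[1]]=a
cv2.imwrite("pics/comp.png",o)
s=load("side0.npz"); im=s["pixels"][:,:,::-1]
o=np.zeros((590,800,3),np.uint8)
a=crop(im,235,435,190,330,2.8);a=a[:,:430*1];o[:a.shape[0],:430]=a
a=crop(im,322,450,318,438,2.8);o[:a.shape[0],435:435+a.shape[1]]=a
a=crop(im,160,240,208,258,4);o[400:600,:320]=a[:190]
cv2.imwrite("pics/comps.png",o)
d=c["depth"]
for n,(u,v) in dict(deck=(285,260),disc=(290,232),plate=(180,310),rack=(440,290),bench=(240,350)).items():
    z=d[v,u];p=np.array([(u-c["cx"])/c["fx"]*z,(v-c["cy"])/c["fy"]*z,z]);print(n,z,c["R"].T@(p-c["t"]))
E
```

```text
deck 1.264913 [0.56265701 0.05474935 0.08551222]
disc 1.2152302 [0.61495674 0.04337257 0.14044191]
plate 1.3261997 [0.45873648 0.28212608 0.01051503]
rack 1.3298898 [ 0.50192126 -0.2771422   0.02022387]
bench 1.3274916 [0.37312446 0.15317243 0.003473  ]
```

View pics/comp.png

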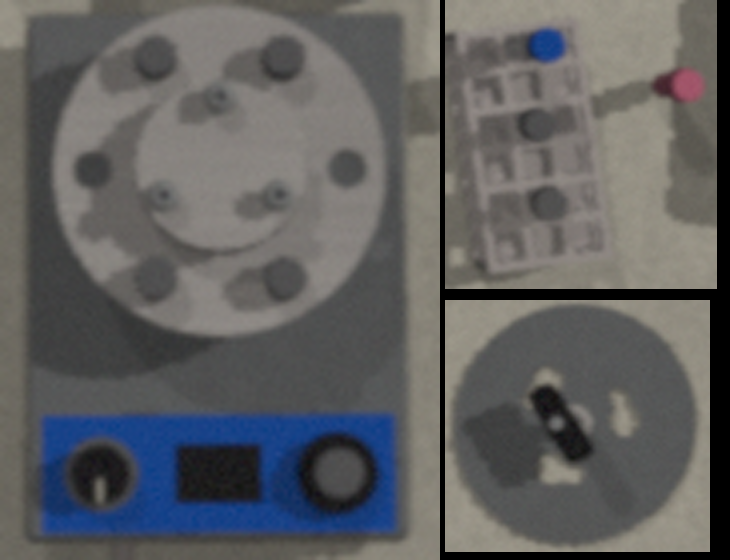

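View pics/comps.png

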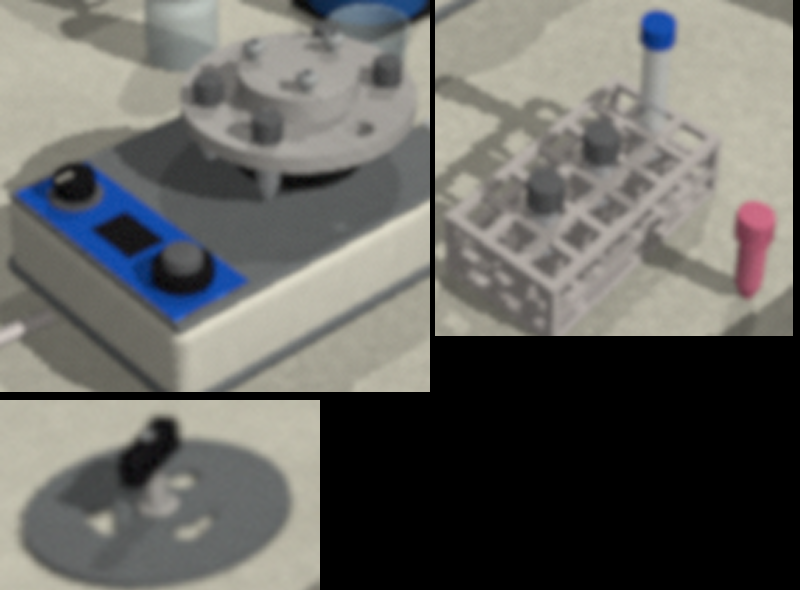

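The first composite shows these, in crop pixels:
- **Carrier:** caps at (156,58), (283,58), (156,278) and (283,278), empty holes at (93,168) and (346,168), studs at (218,97), (163,195) and (278,195).
- **Controls:** the grey button is on the right at (340,472), and the dial with its pointer on the left.
- **Rack:** the two grey caps at (536,124) and (548,203) are tube_b and tube_a, by their spacing from the blue tall tube. The pink tube stands outside the rack.

The plate has its bar along a diagonal, and its slots are seen as bench-coloured holes.

Next I'll measure by masks.

```bash
cat > meas.py <<'E'
from h import *
from scipy.optimize import least_squares
c=load("top0.npz"); s=load("side0.npz")
def blobs(c,roi,f,amin,amax):
    x0,x1,y0,y1=roi; k=4
    im=cv2.resize(c["pixels"][y0:y1,x0:x1],None,fx=k,fy=k,interpolation=cv2.INTER_CUBIC).astype(int)
    m=f(im).astype(np.uint8); n,l,st,ce=cv2.connectedComponentsWithStats(m)
    return [((ce[i]+.5)/k-.5+[x0,y0],st[i,4]/k/k,st[i,2:4]/k) for i in range(1,n) if amin<st[i,4]/k/k<amax]
g=lambda im:im.max(2)
for t in(75,85,95):
  print("caps<",t,[(b[0].round(2),round(b[1]),b[2]) for b in blobs(c,(275,368,180,265),lambda i:g(i)<t,15,150)])
  print("rack<",t,[(b[0].round(2),round(b[1]),b[2]) for b in blobs(c,(425,475,265,350),lambda i:g(i)<t,15,200)])
sat=lambda i:(i[...,2]-i[...,0])
print("blue",[(b[0].round(2),round(b[1])) for b in blobs(c,(425,475,265,300),lambda i:sat(i)>60,15,300)])
x0,y0=260,270
im=c["pixels"].astype(int)[y0:330,x0:380]; m=(sat(im)>50).astype(np.uint8)
cn=max(cv2.findContours(m,0,1)[0],key=cv2.contourArea).reshape(-1,2)+[x0,y0]
r=cv2.boxPoints(cv2.minAreaRect(cn.astype(np.float32))); P=np.array([ray(c,*p,.088) for p in r]);print("panel",P.round(4).tolist())
for t in(60,):
  print("bar<",t)
  x0,y0=125,258; k=4
  im=cv2.resize(c["pixels"][y0:332,x0:203],None,fx=k,fy=k,interpolation=cv2.INTER_CUBIC)
  m=(im.max(2)<45).astype(np.uint8);cn=max(cv2.findContours(m,0,1)[0],key=cv2.contourArea)
  rr=cv2.minAreaRect(cn); bp=(cv2.boxPoints(rr)+.5)/k-.5+[x0,y0]; P=np.array([ray(c,*p,.053) for p in bp]); print(P.round(4).tolist(),P.mean(0))
  hsv=cv2.cvtColor(im,cv2.COLOR_RGB2HSV); 
  m=((im[...,0].astype(int)-im[...,2])<12).astype(np.uint8)
  m=cv2.morphologyEx(m,cv2.MORPH_OPEN,np.ones((9,9)));cn=max(cv2.findContours(m,0,1)[0],key=cv2.contourArea)
  e=cv2.fitEllipse(cv2.convexHull(cn)); print("plate ell",e, ray(c,*((np.array(e[0])+.5)/k-.5+[x0,y0]),.005), "diam m",np.array(e[1])/k/c["fx"]*1.325)
  ho=((im[...,0].astype(int)-im[...,2])>18)
  yy,xx=np.mgrid[:m.shape[0],:m.shape[1]]; ins=np.hypot(xx-e[0][0],yy-e[0][1])<e[1][0]*.35
  n,l,st,ce=cv2.connectedComponentsWithStats((ho&ins).astype(np.uint8))
  pc=ray(c,*((np.array(e[0])+.5)/k-.5+[x0,y0]),.005)
  for i in range(1,n):
    if st[i,4]>100:
      p=ray(c,*((ce[i]+.5)/k-.5+[x0,y0]),.0025); print("hole",st[i,4]/16,p.round(4),"rel r",np.hypot(*(p-pc)[:2]).round(4),"ang",np.arctan2(*(p-pc)[1::-1]).round(3))
E
python3 meas.py
```

```text
caps< 75 [(array([333.56, 196.98]), 28, array([9.  , 7.25])), (array([302.32, 197.36]), 23, array([8.75, 5.75])), (array([287.98, 222.04]), 50, array([7.75, 7.75])), (array([333.24, 251.68]), 16, array([6.5 , 7.75]))]
rack< 75 [(array([448.35, 301.26]), 27, array([5.75, 8.25])), (array([451.36, 323.28]), 16, array([5., 7.]))]
caps< 85 [(array([302.89, 194.86]), 81, array([10.25, 10.5 ])), (array([334.68, 194.82]), 86, array([10.5, 10.5])), (array([288.12, 222.07]), 63, array([9.25, 9.  ])), (array([351.54, 221.53]), 44, array([7.25, 7.75])), (array([311.17, 241.38]), 17, array([13.5 ,  6.75])), (array([303.19, 249.55]), 78, array([10., 11.])), (array([334.97, 249.56]), 79, array([10.25, 10.75]))]
rack< 85 [(array([446.95, 278.59]), 38, array([8.25, 7.25])), (array([451.07, 301.36]), 83, array([12.  ,  9.25])), (array([454.12, 324.23]), 73, array([10.5,  9. ]))]
caps< 95 [(array([302.73, 194.74]), 103, array([12.75, 11.25])), (array([334.56, 194.71]), 106, array([12.  , 11.25])), (array([318.12, 204.96]), 28, array([6.25, 6.25])), (array([288.38, 222.08]), 80, array([10.25, 10.5 ])), 
[... 456 characters left out ...]
, 17, array([7. , 6.5])), (array([452.9 , 301.02]), 126, array([17.5, 10. ])), (array([439.72, 302.6 ]), 40, array([8.25, 7.  ])), (array([454.3, 324.4]), 91, array([11.75, 10.  ])), (array([435.18, 343.33]), 18, array([5.75, 6.  ]))]
blue [(array([454.64, 277.82]), 70)]
panel [[0.5156, 0.0748, 0.088], [0.5158, -0.1048, 0.088], [0.457, -0.1044, 0.088], [0.4569, 0.0744, 0.088]]
bar< 60
[[0.509, 0.3402, 0.053], [0.5185, 0.3256, 0.053], [0.4765, 0.2979, 0.053], [0.4671, 0.3125, 0.053]] [0.49275483 0.31905905 0.053     ]
plate ell ((151.53651428222656, 146.46519470214844), (283.6800537109375, 293.29925537109375), 57.3016471862793) [0.49240243 0.32161407 0.005     ] diam m [0.1522421  0.15740442]
```

```bash
cat > fit.py <<'E'
from h import *
from scipy.optimize import least_squares
c=load("top0.npz"); s=load("side0.npz")
from math import cos,sin,pi
obs=[]
for a,p in((30,(302.8,194.8)),(-30,(334.6,194.8)),(150,(303.1,249.5)),(-150,(334.8,249.5))): obs.append((.063*cos(a*pi/180),.063*sin(a*pi/180),.152,p))
obs+=[(0,.063,.135,(288.25,222.07)),(0,-.063,.135,(351.5,221.57)),(.032,0,.171,(265+218/4-.375,180+97/4-.375)),(-.016,.0277,.171,(265+163/4-.375,180+195/4-.375)),(-.016,-.0277,.171,(265+278/4-.375,180+195/4-.375))]
def f(q): 
    C,S=cos(q[2]),sin(q[2]); return np.concatenate([proj(c,(q[0]+C*x-S*y,q[1]+S*x+C*y,z))-p for x,y,z,p in obs])
r=least_squares(f,[.6,0,0]); print("hub",r.x.round(4),"res px",r.fun.reshape(-1,2).round(2).tolist())
hub=r.x
print("btn top-ray",ray(c,265+340/4-.4,180+472/4-.4,.1).round(4))
for n,t,sd in(("a",(454.2,324.3),(361.3,385.9)),("b",(451.1,301.4),(381.3,369.4))):
    print(n,"ray",ray(c,*t,.066).round(4),"side ray",ray(s,*sd,.060).round(4),"tri",tri(c,t,s,sd).round(4))
print("tall",ray(c,454.64,277.82,.115).round(4))
# rack corners eyeballed in comp, top z .045
for p in((467,90),(490,270),(606,256),(575,30),(462,40)): print("rack pt",p,ray(c,425+(p[0]-445)/3.4-.35,265+p[1]/3.4-.35,.045).round(4))
E
python3 fit.py
python3 -m creep '{"translation":[[14,-38,8],[28,-76,16],[42,-114,24],[56,-152,32],[70,-190,36]],"yaw":[-0.1,-0.2,-0.3,-0.4,-0.5],"gripper":[150,150,150,150,150]}' 10
python3 -m creep '{"translation":[[14,-38,0],[28,-76,0],[42,-114,0],[56,-152,0],[70,-190,0]],"yaw":[-0.1,-0.2,-0.3,-0.4,-0.5],"gripper":[150,150,150,150,150]}'
```

```text
hub [ 0.6345 -0.014   0.0071] res px [[0.23, -0.83], [0.52, -0.95], [0.18, -0.03], [0.84, -0.2], [-0.97, 0.58], [-0.67, 0.8], [0.25, 0.04], [-0.24, 0.36], [-0.17, 0.23]]
btn top-ray [ 0.4862 -0.0764  0.1   ]
a ray [ 0.431  -0.2954  0.066 ] side ray [ 0.4292 -0.3023  0.06  ] tri [ 0.4313 -0.2986  0.0553]
b ray [ 0.4782 -0.2899  0.066 ] side ray [ 0.4761 -0.2974  0.06  ] tri [ 0.4788 -0.2932  0.0548]
tall [ 0.5259 -0.2864  0.115 ]
rack pt (467, 90) [ 0.4994 -0.2529  0.045 ]
rack pt (490, 270) [ 0.3889 -0.2653  0.045 ]
rack pt (606, 256) [ 0.3974 -0.3373  0.045 ]
rack pt (575, 30) [ 0.5368 -0.3211  0.045 ]
rack pt (462, 40) [ 0.5305 -0.2503  0.045 ]
time_s: 0.52
ee_pos: [0.2403, 0.3311, 0.2604]
eef_rot: [-3.141, -0.0, 2.322]
force: [0.7, 0.1, -0.2]
grip_width: 0.0641
time_s: 0.93
ee_pos: [0.3102, 0.1392, 0.2605]
eef_rot: [3.142, -0.0, 1.818]
force: [1.8, 1.3, 0.1]
grip_width: 0.039
```

```bash
python3 - <<'E'
from h import *
s=load("side0.npz");c=load("top0.npz")
from math import *
h=[.6345,-.014]
for n,x,y in(("s0",.032,0),("s1",-.016,.0277),("s2",-.016,-.0277)):
    p=proj(s,(h[0]+x,h[1]+y,.169)); print(n,"expected in comps",((p-[235,190]+.35)*2.8).round(1))
p=proj(s,(.4845,-.074,.1));print("btn",((p-[235,190]+.35)*2.8).round(1))
for n,a in(("a",(.431,-.2955)),("b",(.4785,-.29))):
  for z in(.051,.069):
    p=proj(s,(*a,z)); print(n,z,((p-[322,318]+.35)*2.8+[435,0]).round(1))
E
python3 -m creep '{"translation":[[20,-38,0],[40,-76,0],[60,-114,0],[80,-152,0],[90,-190,0]],"yaw":[-0.05,-0.1,-0.15,-0.2,-0.25],"gripper":[150,150,150,150,150]}' 10
python3 -m creep '{"translation":[[10,-38,0],[20,-76,0],[30,-114,0],[31,-152,0],[31,-200,0]],"yaw":[0,0,0,0,0],"gripper":[155,155,155,155,155]}'
python3 -m creep '{"translation":[[0,-38,-30],[0,-46,-60],[0,-46,-90],[0,-46,-100],[0,-46,-100]],"yaw":[0,0,0,0,0],"gripper":[155,155,155,155,155]}'
```

```text
s0 expected in comps [329.4  32.5]
s1 expected in comps [250.7  40.2]
s2 expected in comps [303.3  71.6]
btn [177.5 256. ]
a 0.051 [539.8 193.8]
a 0.069 [540.3 170.6]
b 0.051 [595.4 147. ]
b 0.069 [596.5 124.1]
time_s: 1.35
ee_pos: [0.3997, -0.0489, 0.2604]
eef_rot: [3.141, -0.0, 1.565]
force: [0.8, 0.6, -0.2]
grip_width: 0.0387
time_s: 1.77
ee_pos: [0.4306, -0.2443, 0.2599]
eef_rot: [-3.141, -0.001, 1.566]
force: [1.1, 0.4, -0.6]
grip_width: 0.0371
time_s: 2.18
ee_pos: [0.4297, -0.2895, 0.1578]
eef_rot: [-3.137, -0.004, 1.565]
force: [-0.7, 0.3, 1.0]
grip_width: 0.0371
```

```bash
python3 - <<'E'
from h import *
from station import ctrl
o=ctrl.get_obs(); e=o["ee_pos"]; print(e,o["eef_rot"])
out=[]
for n in("side","top"):
    c=ctrl.camera(n); np.savez(f"{n}1.npz",**c)
    u,v=proj(c,e).astype(int); x0,y0=u-45,v-(60 if n=="side" else 60); im=c["pixels"][:,:,::-1]
    x0=max(0,x0);y0=max(0,y0)
    a=crop(im,x0,x0+98,y0,y0+145,4)
    w=o["grip_width"]/2
    for q in((e[0]+w,e[1],e[2]-.019),(e[0]-w,e[1],e[2]-.019)):
        p=(proj(c,q)-[x0,y0]+.5)*4-.5; print(n,(x0,y0),"tip",p.round(1)); cv2.drawMarker(a,tuple(int(round(t)) for t in p),(0,255,0),0,10,1)
    out.append(a)
cv2.imwrite("pics/tool1.png",np.hstack(out))
E
```

```text
[ 0.42970447 -0.28951478  0.15775308] [-3.13743095 -0.00374617  1.56540044]
side (np.int64(311), np.int64(273)) tip [221.  258.8]
side (np.int64(311), np.int64(273)) tip [145.7 304.6]
top (np.int64(417), np.int64(267)) tip [173.3 202.8]
top (np.int64(417), np.int64(267)) tip [174.8 279.4]
```

View pics/tool1.png

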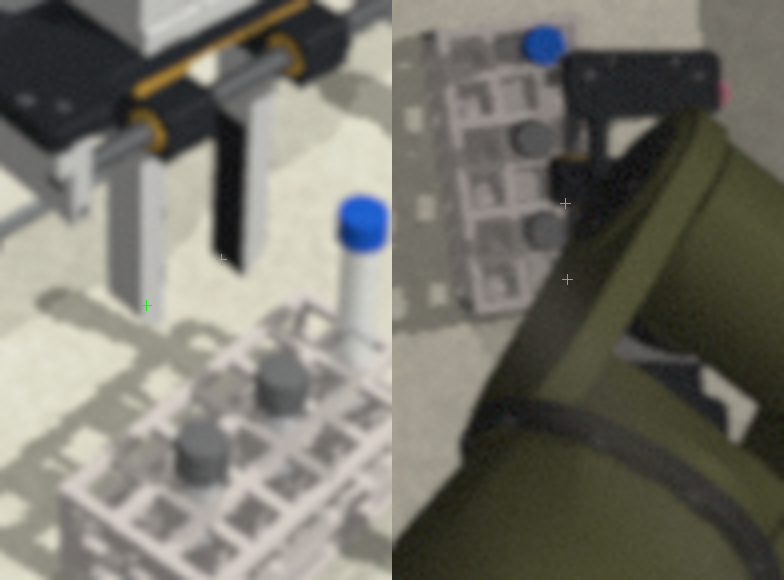

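Tool check, side view: the far pad's bottom edge is centred at about (228,263), and the mark expected it at (221,259). So the side camera is off by about (+1.75,+1.0) px. Tube_a's cap is at crop (203,453), with tube_b next at (281,385). The two views put tube_a near (0.430,-0.297), so I'll grasp it there.

```bash

python3 -m creep '{"translation":[[0,-8,-20],[0,-8,-45],[0,-8,-70],[0,-8,-86],[0,-8,-86]],"yaw":[0.005,0.005,0.005,0.005,0.005],"gripper":[155,155,155,155,155]}' 10
python3 -m creep '{"translation":[[0,0,0],[0,0,0],[0,0,0],[0,0,0],[0,0,0]],"yaw":[0,0,0,0,0],"gripper":[170,200,255,255,255]}' 10
python3 -m creep '{"translation":[[0,0,0],[0,0,0],[0,0,0]],"yaw":[0,0,0],"gripper":[255,255,255]}' 10
```

```text
time_s: 2.7
ee_pos: [0.4311, -0.2974, 0.0746]
eef_rot: [-3.141, -0.001, 1.572]
force: [-0.9, 0.5, 0.9]
grip_width: 0.0372
time_s: 3.12
ee_pos: [0.4316, -0.2979, 0.0763]
eef_rot: [3.141, 0.001, 1.572]
force: [-3.3, 0.6, 8.5]
grip_width: 0.0198
time_s: 3.37
ee_pos: [0.4317, -0.2981, 0.0768]
eef_rot: [3.14, 0.001, 1.572]
force: [-2.0, -1.3, 1.4]
grip_width: 0.0197
```

```bash

python3 -m creep '{"translation":[[0,0,20],[0,0,60],[0,0,100],[0,0,140],[0,0,175]],"yaw":[0,0,0,0,0],"gripper":[255,255,255,255,255]}'
python3 -m creep '{"translation":[[25,25,0],[55,55,0],[85,85,0],[115,115,0],[140,140,0]],"yaw":[0,0,0,0,0],"gripper":[255,255,255,255,255]}'
python3 -m creep '{"translation":[[22,30,0],[45,60,0],[64,80,0],[64,80,0],[64,80,0]],"yaw":[0,0,0,0,0],"gripper":[255,255,255,255,255]}'
```

```text
time_s: 3.78
ee_pos: [0.4317, -0.298, 0.2547]
eef_rot: [3.138, 0.002, 1.572]
force: [0.3, 0.5, -0.3]
grip_width: 0.0198
time_s: 4.2
ee_pos: [0.5732, -0.1559, 0.255]
eef_rot: [3.137, 0.002, 1.573]
force: [-0.3, -2.0, -0.2]
grip_width: 0.0195
time_s: 4.62
ee_pos: [0.6377, -0.0747, 0.2544]
eef_rot: [3.138, 0.002, 1.575]
force: [-0.5, -0.1, 0.8]
grip_width: 0.0194
```

```bash

python3 -m creep '{"translation":[[-1,-1,-10],[-3,-2,-20],[-3,-2,-32],[-3,-2,-32],[-3,-2,-32]],"yaw":[-0.003,-0.003,-0.003,-0.003,-0.003],"gripper":[255,255,255,255,255]}'
python3 - <<'E'
from h import *
from station import ctrl
o=ctrl.get_obs(); e=o["ee_pos"]; print(e,o["eef_rot"])
s=ctrl.camera("side"); np.savez("side2.npz",**s)
u,v=proj(s,(e[0],e[1],.137)).astype(int); x0,y0=u-50,v-60; im=s["pixels"][:,:,::-1]
a=crop(im,x0,x0+100,y0,y0+95,6)
for q in((e[0],e[1],e[2]-.0718),(e[0],e[1],.137)):
    p=(proj(s,q)+[1.75,1]-[x0,y0]+.5)*6-.5; print((x0,y0),p.round(1)); 
cv2.imwrite("pics/place_r.png",a)
E
```

```text
time_s: 5.03
ee_pos: [0.6341, -0.0772, 0.2215]
eef_rot: [3.14, 0.002, 1.571]
force: [0.2, 0.3, -0.1]
grip_width: 0.0192
[ 0.63410693 -0.07718477  0.22148021] [3.13969441e+00 1.61005118e-03 1.57097729e+00]
(np.int64(311), np.int64(174)) [317.7 336.7]
(np.int64(311), np.int64(174)) [317.  370.9]
```

View pics/place_r.png

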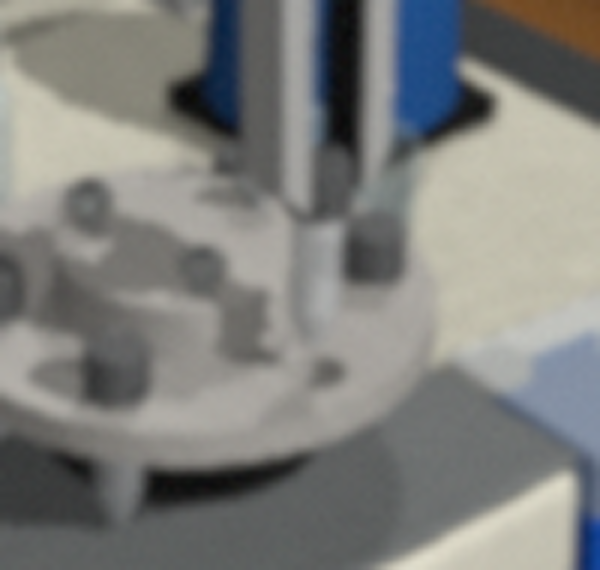

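```bash
python3 - <<'E'
from h import *
out=[]
for f in("side0.npz","side2.npz"):
    s=load(f); im=s["pixels"][222:250,350:384]
    g=cv2.resize(im,None,fx=12,fy=12,interpolation=cv2.INTER_CUBIC).max(2).astype(int)
    for t in(110,125,140,150):
        m=(g<t).astype(np.uint8)
        n,l,st,ce=cv2.connectedComponentsWithStats(m)
        print(f,t,[( (((st[i,0])/12-.5+350).round(2),((st[i,0]+st[i,2])/12-.5+350).round(2),(st[i,1]/12-.5+222).round(2),((st[i,1]+st[i,3])/12-.5+222).round(2)),((ce[i]+.5)/12-.5+[350,222]).round(2)) for i in range(1,n) if st[i,4]>1500])
    a=np.clip((cv2.resize(im,None,fx=12,fy=12,interpolation=cv2.INTER_CUBIC)[:,:,::-1].astype(float)-50)*1.6,0,255).astype(np.uint8)
    out.append(a)
s=load("side2.npz")
for q in((.6341,-.0772,.137),):
    p=proj(s,q)+[1.75,1]; print("aligned axis at",p,((p-[350,222]+.5)*12).round(1))
cv2.imwrite("pics/hole.png",np.hstack(out))
E
```

```text
side0.npz 110 [((np.float64(376.75), np.float64(383.5), np.float64(237.08), np.float64(244.75)), array([380.98, 241.38])), ((np.float64(359.0), np.float64(380.5), np.float64(244.08), np.float64(249.5)), array([371.65, 247.55]))]
side0.npz 125 [((np.float64(362.33), np.float64(367.83), np.float64(233.33), np.float64(237.92)), array([365.02, 235.67])), ((np.float64(357.25), np.float64(383.5), np.float64(235.33), np.float64(249.5)), array([375.85, 245.06]))]
side0.npz 140 [((np.float64(367.0), np.float64(375.75), np.float64(221.5), np.float64(223.08)), array([371.03, 222.21])), ((np.float64(361.67), np.float64(368.42), np.float64(232.75), np.float64(238.42)), array([364.89, 235.59])), ((np.float64(353.67), np.float64(383.5), np.float64(234.42), np.float64(249.5)), array([375.05, 244.71]))]
side0.npz 150 [((np.float64(365.92), np.float64(376.58), np.float64(221.5), np.float64(225.17)), array([370.8 , 223.17])), ((np.float64(349.5), np.float64(357.75), np.float64(230.08), np.float64(236.42)), array([353.2 , 233.41])), ((np.float64(349.5), np.float64(383.5), np.float64(231.08), np.float64(
[... 1057 characters left out ...]
54.42), np.float64(383.5), np.float64(234.83), np.float64(249.5)), array([375.32, 244.83]))]
side2.npz 150 [((np.float64(349.5), np.float64(357.92), np.float64(221.5), np.float64(235.83)), array([352.83, 228.81])), ((np.float64(358.42), np.float64(363.5), np.float64(221.5), np.float64(231.0)), array([360.75, 226.11])), ((np.float64(367.33), np.float64(376.17), np.float64(221.5), np.float64(224.67)), array([371.38, 222.87])), ((np.float64(355.08), np.float64(368.67), np.float64(232.5), np.float64(244.5)), array([362.54, 238.  ])), ((np.float64(352.08), np.float64(383.5), np.float64(233.08), np.float64(249.5)), array([374.71, 244.44]))]
aligned axis at [363.42181096 235.40579782] [167.1 166.9]
```

View pics/hole.png

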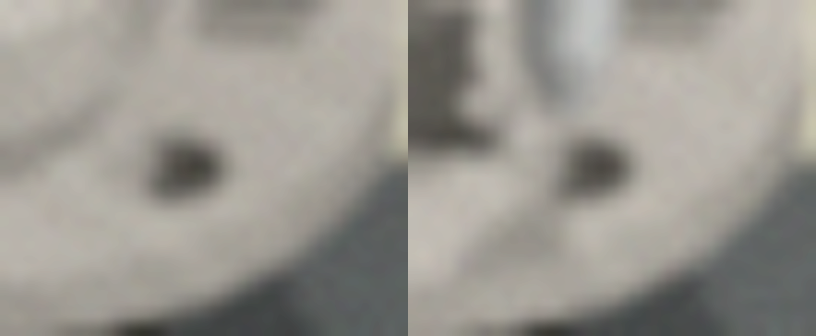

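The enlarged hole shows a dark crescent from 361.7 to 368.4 px, which is the shaded right half only. With its right edge as the true rim, the centre is about (362.8,235.5). The tube's axis is at about (363.0,235.4), so they line up within roughly 1 mm. I'll descend in steps and watch the force.

```bash

python3 -m creep '{"translation":[[0,0,-7],[0,0,-14],[0,0,-20],[0,0,-26],[0,0,-30]],"yaw":[0,0,0,0,0],"gripper":[255,255,255,255,255]}'
python3 -m creep '{"translation":[[0,0,0],[0,0,-4],[0,0,-8],[0,0,-8]],"yaw":[0,0,0,0],"gripper":[255,255,255,255]}'
```

```text
time_s: 5.5
ee_pos: [0.6343, -0.0771, 0.1912]
eef_rot: [3.139, 0.002, 1.571]
force: [0.2, -0.5, 0.2]
grip_width: 0.0199
time_s: 5.83
ee_pos: [0.6341, -0.077, 0.1824]
eef_rot: [3.14, 0.002, 1.571]
force: [-1.2, 0.4, -1.0]
grip_width: 0.0194
```

```bash

python3 -m creep '{"translation":[[0,0,-5],[0,0,-10],[0,0,-15],[0,0,-18],[0,0,-18]],"yaw":[0,0,0,0,0],"gripper":[255,255,255,255,255]}'
python3 -m creep '{"translation":[[0,0,0],[0,0,0]],"yaw":[0,0],"gripper":[255,255]}'
```

```text
time_s: 6.25
ee_pos: [0.6338, -0.0769, 0.1634]
eef_rot: [3.142, 0.001, 1.571]
force: [-0.3, -0.3, 0.1]
grip_width: 0.0192
time_s: 6.42
ee_pos: [0.6338, -0.0769, 0.1634]
eef_rot: [3.141, 0.001, 1.571]
force: [-0.2, 0.1, -0.6]
grip_width: 0.0195
```

```bash

python3 -m creep '{"translation":[[0,0,0],[0,0,0],[0,0,0],[0,0,0],[0,0,0]],"yaw":[0,0,0,0,0],"gripper":[200,155,155,155,155]}'
python3 -m creep '{"translation":[[0,0,15],[0,0,35],[0,0,60],[0,0,85],[0,0,90]],"yaw":[0,0,0,0,0],"gripper":[155,155,155,155,155]}'
python3 -m creep '{"translation":[[-22,-30,0],[-45,-60,0],[-68,-92,0],[-90,-124,0],[-112,-156,0]],"yaw":[0,0,0,0,0],"gripper":[155,155,155,155,155]}'
python3 -m creep '{"translation":[[-20,-28,0],[-42,-59,0],[-42,-59,-30],[-42,-59,-60],[-42,-59,-90]],"yaw":[0,0,0,0,0],"gripper":[155,155,155,155,155]}'
```

```text
time_s: 6.83
ee_pos: [0.6338, -0.077, 0.1635]
eef_rot: [3.141, 0.001, 1.571]
force: [-0.0, -0.1, -0.3]
grip_width: 0.0366
time_s: 7.25
ee_pos: [0.6347, -0.0771, 0.2581]
eef_rot: [3.135, 0.002, 1.571]
force: [0.5, -0.1, 0.7]
grip_width: 0.0369
time_s: 7.67
ee_pos: [0.5213, -0.2342, 0.2575]
eef_rot: [3.136, 0.002, 1.572]
force: [0.3, -0.7, 0.3]
grip_width: 0.037
time_s: 8.08
ee_pos: [0.4787, -0.2937, 0.1661]
eef_rot: [3.135, 0.002, 1.57]
force: [0.7, 0.0, -0.3]
grip_width: 0.037
```

```bash
python3 - <<'E'
from h import *
from station import ctrl
e=ctrl.get_obs()["ee_pos"]; print(e, "to b (mm):",((np.array([.4792,-.292,.073])-e)*1000).round(1))
s=ctrl.camera("side"); np.savez("side3.npz",**s); im=s["pixels"][:,:,::-1]
a=np.vstack([crop(im,300,420,190,260,5)[:290],crop(im,335,455,310,370,5)])
cv2.imwrite("pics/b.png",a)
for n,q in(("capR ctr",(.6341,-.077,.146)),("cap b ctr",(.4792,-.292,.060)),("tool tip ctr",e-[0,0,.019])): print(n,proj(s,q)+[1.75,1])
E
```

```text
[ 0.47866806 -0.29369445  0.16610136] to b (mm): [  0.5   1.7 -93.1]
capR ctr [363.43259023 231.32275452]
cap b ctr [382.08280117 367.57508705]
tool tip ctr [384.60521613 326.52915368]
```

View pics/b.png

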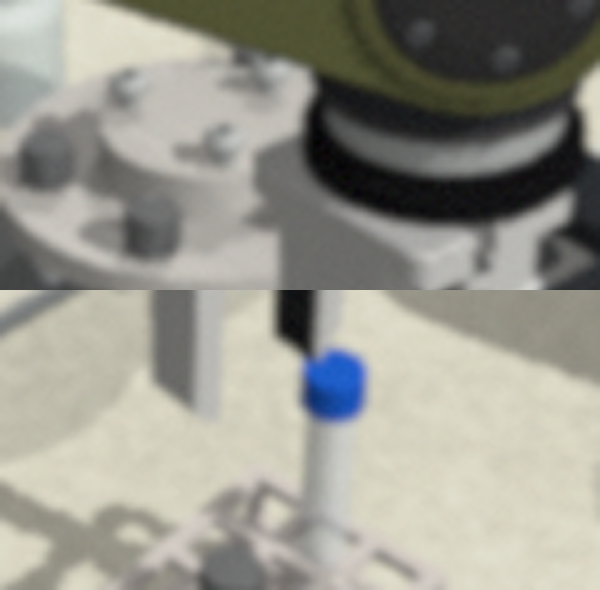

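Cap b is at about px (381.8,367.5), and I predicted (382.1,367.6). The far finger clears the blue tall tube by about 7 mm, so I'll close a little more and descend.

```bash

python3 -m creep '{"translation":[[0.5,1.5,-10],[0.5,1.5,-30],[0.5,1.5,-55],[0.5,1.5,-80],[0.5,1.5,-93]],"yaw":[0,0,0,0,0],"gripper":[170,170,170,170,170]}'
python3 -m creep '{"translation":[[0,0,0],[0,0,0],[0,0,0],[0,0,0],[0,0,0]],"yaw":[0,0,0,0,0],"gripper":[200,255,255,255,255]}' 10
python3 -m creep '{"translation":[[0,0,20],[0,0,60],[0,0,100],[0,0,140],[0,0,180]],"yaw":[0,0,0,0,0],"gripper":[255,255,255,255,255]}'
```

```text
time_s: 8.55
ee_pos: [0.4767, -0.2899, 0.0646]
eef_rot: [-3.138, -0.004, 1.571]
force: [0.3, -0.7, -0.5]
grip_width: 0.0311
time_s: 8.97
ee_pos: [0.4768, -0.2899, 0.0649]
eef_rot: [-3.139, -0.004, 1.571]
force: [0.8, -0.0, 0.4]
grip_width: 0.0198
time_s: 9.38
ee_pos: [0.4765, -0.2896, 0.2473]
eef_rot: [-3.139, -0.004, 1.571]
force: [-0.3, -0.6, -0.5]
grip_width: 0.0199
```

```bash

python3 -m creep '{"translation":[[15,30,12],[32,65,12],[48,100,12],[64,135,12],[80,170,12]],"yaw":[0,0,0,0,0],"gripper":[255,255,255,255,255]}'
python3 -m creep '{"translation":[[16,36,0],[33,72,0],[50,108,0],[66,144,0],[77,169,0]],"yaw":[0,0,0,0,0],"gripper":[255,255,255,255,255]}'
python3 -m creep '{"translation":[[0,0,0],[0,0,-10],[0,0,-20],[0,0,-20]],"yaw":[0,0,0,0],"gripper":[255,255,255,255]}'
python3 - <<'E'
from h import *
from station import ctrl
o=ctrl.get_obs(); e=o["ee_pos"]; print(e,o["eef_rot"])
s=ctrl.camera("side"); np.savez("side4.npz",**s); im=s["pixels"][:,:,::-1]
x0,y0=265,150
cv2.imwrite("pics/place_l.png",crop(im,x0,x0+125,y0,y0+95,6))
for n,q in(("shoulder",e-[0,0,.0139]),("foot",e-[0,0,.0599]),("capR",(.6341,-.077,.146)),("hole",(.6338,.049,.137))): print(n,((proj(s,q)+[1.75,1]-[x0,y0]+.5)*6-.5).round(1))
E
```

```text
time_s: 9.8
ee_pos: [0.5569, -0.1178, 0.2598]
eef_rot: [-3.14, -0.004, 1.571]
force: [1.1, -0.7, -0.0]
grip_width: 0.0198
time_s: 10.22
ee_pos: [0.6344, 0.0544, 0.2599]
eef_rot: [-3.14, -0.004, 1.573]
force: [0.8, -0.2, 0.1]
grip_width: 0.0199
time_s: 10.55
ee_pos: [0.6334, 0.0532, 0.2371]
eef_rot: [-3.136, -0.004, 1.571]
force: [-0.7, 0.1, -1.1]
grip_width: 0.0197
[0.63340007 0.05317681 0.2370796 ] [-3.13591497 -0.00370932  1.57127282]
shoulder [323.2 125.9]
foot [326.4 250.9]
capR [593.1 490.4]
hole [338.  360.2]
```

View pics/place_l.png

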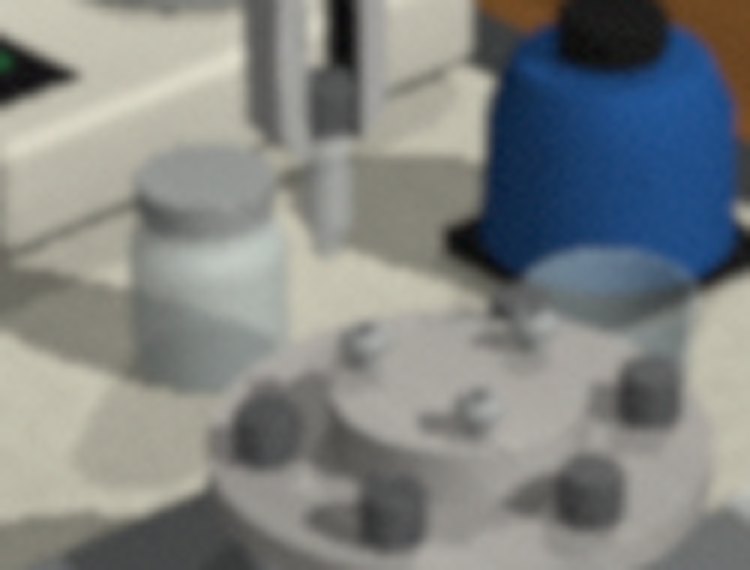

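The view shows capR at (590,490), predicted (593,490), so tube_a hangs properly. Tube_b leans a little in the grip: its cap sits about 3.5 mm and its foot about 1.5 mm towards -y of the tool axis. I'll go in with the foot centred, then shift +y as it sinks.

```bash

python3 -m creep '{"translation":[[0,-2.5,-5],[0,-2.5,-12],[0,-2.5,-18],[0,-2.5,-24],[0,-2.5,-30]],"yaw":[0,0,0,0,0],"gripper":[255,255,255,255,255]}'
python3 -m creep '{"translation":[[0,0,-4],[0,0,-8],[0,0,-12],[0,0,-15],[0,0,-15]],"yaw":[0,0,0,0,0],"gripper":[255,255,255,255,255]}'
python3 -m creep '{"translation":[[0,0.3,-4],[0,0.5,-8],[0,0.8,-12],[0,0.8,-12]],"yaw":[0,0,0,0],"gripper":[255,255,255,255]}'
```

```text
time_s: 11.02
ee_pos: [0.6336, 0.0504, 0.2076]
eef_rot: [-3.137, -0.004, 1.571]
force: [0.6, 0.4, 0.5]
grip_width: 0.0195
time_s: 11.43
ee_pos: [0.6334, 0.0505, 0.1919]
eef_rot: [-3.136, -0.004, 1.571]
force: [-0.6, -0.8, -0.2]
grip_width: 0.0197
time_s: 11.77
ee_pos: [0.6331, 0.0513, 0.1789]
eef_rot: [-3.135, -0.004, 1.571]
force: [-0.2, -0.3, 0.1]
grip_width: 0.0197
```

```bash

python3 -m creep '{"translation":[[0,0.4,-5],[0,0.8,-10],[0,1.2,-15],[0,1.5,-20],[0,1.5,-20]],"yaw":[0,0,0,0,0],"gripper":[255,255,255,255,255]}'
python3 -m creep '{"translation":[[0,0,0],[0,0,0],[0,0,0],[0,0,0],[0,0,0]],"yaw":[0,0,0,0,0],"gripper":[215,190,160,155,155]}'
python3 -m creep '{"translation":[[0,0,10],[0,0,35],[0,0,65],[0,0,95],[0,0,110]],"yaw":[0,0,0,0,0],"gripper":[155,155,155,155,155]}'
```

```text
time_s: 12.18
ee_pos: [0.6329, 0.0527, 0.1576]
eef_rot: [-3.134, -0.003, 1.571]
force: [0.5, -1.1, -1.0]
grip_width: 0.0199
time_s: 12.6
ee_pos: [0.6329, 0.0528, 0.1578]
eef_rot: [-3.134, -0.004, 1.571]
force: [0.1, 0.5, 0.1]
grip_width: 0.0364
time_s: 13.02
ee_pos: [0.6334, 0.0528, 0.2729]
eef_rot: [-3.139, -0.004, 1.571]
force: [0.4, 0.1, 0.7]
grip_width: 0.037
```

```bash

python3 -m creep '{"translation":[[-17,32,-5],[-34,64,-10],[-51,96,-15],[-68,128,-20],[-85,160,-20]],"yaw":[-0.12,-0.24,-0.36,-0.48,-0.6],"gripper":[120,120,120,120,120]}'
python3 -m creep '{"translation":[[-17,32,-20],[-34,64,-50],[-55,105,-80],[-55,105,-110],[-55,105,-130]],"yaw":[-0.12,-0.24,-0.36,-0.388,-0.388],"gripper":[120,120,120,120,120]}'
python3 -m creep '{"translation":[[0,0,0],[0,0,0]],"yaw":[0,0],"gripper":[120,120]}'
python3 - <<'E'
from h import *
from station import ctrl
o=ctrl.get_obs(); e=o["ee_pos"]; print(e,o["eef_rot"])
out=[]
for n in("side","top"):
    s=ctrl.camera(n); np.savez(f"{n}5.npz",**s); im=s["pixels"][:,:,::-1]
    u,v=proj(s,(.4928,.3191,.05)).astype(int); x0,y0=u-45,v-45
    a=crop(im,x0,x0+90,y0,y0+80,4.4)
    off=np.array([1.75,1]) if n=="side" else np.zeros(2)
    psi=.583
    for q in [(e[0],e[1],e[2]-.019)]+[(.4928+d*np.cos(psi),.3191+d*np.sin(psi),.053) for d in(-.026,.026)]:
        p=(proj(s,q)+off-[x0,y0]+.5)*4.4-.5; print(n,p.round(1)); cv2.drawMarker(a,tuple(int(round(t)) for t in p),(0,255,0),0,10,1)
    out.append(a)
    m=s["depth"]
cv2.imwrite("pics/bar.png",np.hstack(out))
E
```

```text
time_s: 13.43
ee_pos: [0.5471, 0.2141, 0.253]
eef_rot: [-3.139, -0.003, 0.965]
force: [0.9, 1.1, 0.6]
grip_width: 0.0499
time_s: 13.85
ee_pos: [0.4898, 0.3215, 0.1209]
eef_rot: [-3.138, -0.002, 0.578]
force: [0.0, 0.0, -0.4]
grip_width: 0.0497
time_s: 14.02
ee_pos: [0.4894, 0.3217, 0.1211]
eef_rot: [-3.138, -0.001, 0.578]
force: [-0.5, 0.5, 0.2]
grip_width: 0.0501
[0.4894028  0.32174429 0.12112389] [-3.13792902e+00 -5.83015681e-04  5.78365004e-01]
side [186.3 119.2]
side [183.9 228.2]
side [231.1 177.5]
top [169.9 208. ]
top [230.8 246.3]
top [172.3 154.2]
```

View pics/bar.png

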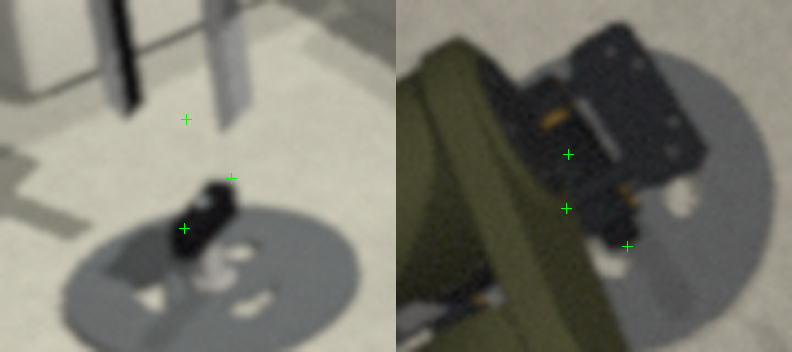

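The side view puts the bar's centre dot at (202,202), against my marker midpoint (207,203). The fingers show a similar shift, so relative to the tool the bar is at (0.493,0.319). Its holes confirm plate yaw +0.58. I'll descend and grip.

```bash

python3 -m creep '{"translation":[[3.4,-2.6,-10],[3.4,-2.6,-25],[3.4,-2.6,-40],[3.4,-2.6,-50],[3.4,-2.6,-50]],"yaw":[0.005,0.005,0.005,0.005,0.005],"gripper":[120,120,120,120,120]}'
python3 -m creep '{"translation":[[0,0,-8],[0,0,-16],[0,0,-23],[0,0,-23]],"yaw":[0,0,0,0],"gripper":[120,120,120,120]}'
```

```text
time_s: 14.53
ee_pos: [0.4942, 0.3182, 0.0719]
eef_rot: [-3.138, -0.003, 0.582]
force: [-0.1, 0.0, -0.1]
grip_width: 0.05
time_s: 14.87
ee_pos: [0.4937, 0.3179, 0.0475]
eef_rot: [-3.138, -0.001, 0.582]
force: [-0.7, -1.0, -1.7]
grip_width: 0.0497
```

```bash

python3 -m creep '{"translation":[[0,0,0],[0,0,0],[0,0,0],[0,0,0],[0,0,0]],"yaw":[0,0,0,0,0],"gripper":[180,255,255,255,255]}' 45
python3 -m creep '{"translation":[[0,0,0],[0,0,0],[0,0,0]],"yaw":[0,0,0],"gripper":[255,255,255]}' 45
python3 -m creep '{"translation":[[0,0,20],[0,0,60],[0,0,100],[0,0,140],[0,0,180]],"yaw":[0,0,0,0,0],"gripper":[255,255,255,255,255]}' 45
```

```text
time_s: 15.28
ee_pos: [0.4938, 0.318, 0.0478]
eef_rot: [-3.138, -0.002, 0.582]
force: [-2.5, 3.3, 1.5]
grip_width: 0.0203
time_s: 15.53
ee_pos: [0.4937, 0.3181, 0.0479]
eef_rot: [-3.138, -0.002, 0.582]
force: [-1.1, 1.3, 0.2]
grip_width: 0.0158
time_s: 15.95
ee_pos: [0.4933, 0.3178, 0.2294]
eef_rot: [-3.138, -0.001, 0.582]
force: [1.6, 0.7, -3.0]
grip_width: 0.0154
```

```bash

python3 -m creep '{"translation":[[15,-36,20],[30,-71,30],[45,-106,30],[60,-142,30],[75,-177,30]],"yaw":[-0.1,-0.2,-0.3,-0.4,-0.5],"gripper":[255,255,255,255,255]}' 45
python3 -m creep '{"translation":[[15,-36,0],[30,-71,0],[45,-106,0],[60,-142,0],[66,-155,0]],"yaw":[-0.03,-0.06,-0.077,-0.077,-0.077],"gripper":[255,255,255,255,255]}'
python3 -m creep '{"translation":[[0,0,0],[0,0,0],[0,0,0]],"yaw":[0,0,0],"gripper":[255,255,255]}'
```

```text
time_s: 16.37
ee_pos: [0.5685, 0.1388, 0.2593]
eef_rot: [-3.138, -0.0, 0.077]
force: [1.2, 0.7, -3.4]
grip_width: 0.0158
time_s: 16.78
ee_pos: [0.6352, -0.0209, 0.2583]
eef_rot: [-3.139, 0.001, -0.004]
force: [-0.9, 0.1, -4.3]
grip_width: 0.0157
time_s: 17.03
ee_pos: [0.6348, -0.0199, 0.2579]
eef_rot: [-3.139, 0.002, -0.003]
force: [0.0, -0.2, -3.4]
grip_width: 0.0157
```

```bash

python3 -m creep '{"translation":[[-0.5,3,-6],[-0.5,6,-12],[-0.5,6,-18],[-0.5,6,-24],[-0.5,6,-24]],"yaw":[0.008,0.008,0.008,0.008,0.008],"gripper":[255,255,255,255,255]}'
python3 -m creep '{"translation":[[0,0,0],[0,0,0]],"yaw":[0,0],"gripper":[255,255]}'
python3 - <<'E'
from h import *
from station import ctrl
o=ctrl.get_obs(); e=o["ee_pos"]; print(e,o["eef_rot"],o["force"])
s=ctrl.camera("side"); np.savez("side6.npz",**s); im=s["pixels"][:,:,::-1]
t=ctrl.camera("top"); np.savez("top6.npz",**t)
x0,y0=278,150; a=crop(im,x0,x0+125,y0,y0+95,6)
def mk(q):
    p=(proj(s,q)+[1.75,1]-[x0,y0]+.5)*6-.5; cv2.circle(a,tuple(int(round(k)) for k in p),1,(0,255,0),-1)
for th in np.arange(0,6.28,.2): mk((e[0]+.076*np.cos(th),e[1]+.076*np.sin(th),e[2]-.0429))
for k in range(3):
    th=e[2]*0+o["eef_rot"][2]+k*2.0944
    for d in np.arange(0,6.28,.7): mk((e[0]+.032*np.cos(th)+.01*np.cos(d),e[1]+.032*np.sin(th)+.01*np.sin(d),e[2]-.0429))
cv2.imwrite("pics/plate.png",a)
E
```

```text
time_s: 17.45
ee_pos: [0.6338, -0.0134, 0.2321]
eef_rot: [-3.139, 0.004, 0.006]
force: [-1.0, -0.4, -4.5]
grip_width: 0.0159
time_s: 17.62
ee_pos: [0.6337, -0.0133, 0.232]
eef_rot: [-3.139, 0.004, 0.006]
force: [-0.0, -0.3, -4.0]
grip_width: 0.0155
[ 0.63369903 -0.01330711  0.23195302] [-3.13856932  0.00443495  0.00569816] [-0.02584086 -0.27195751 -4.01305124]
```

View pics/plate.png

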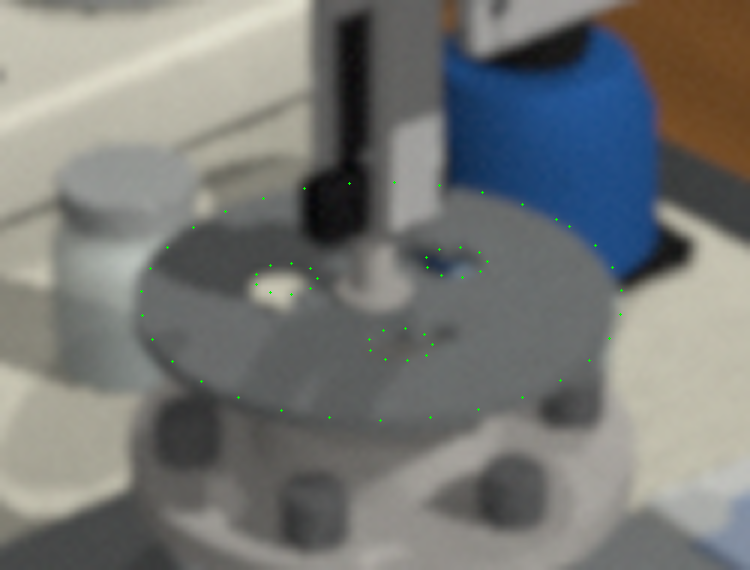

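```bash
python3 - <<'E'
from h import *
s=load("side4.npz"); x0,y0=265,150
for off in((1.75,1),(.9,1.5)):
  for k in range(3):
    th=.006+k*2.0944
    for z in(.171,.165): print(off,k,z,((proj(s,(.634+.032*np.cos(th),-.0135+.032*np.sin(th),z))+off-[x0,y0]+.5)*6-.5).round(1))
# refine: plate rim extremes (grey plate mask) on side6
s6=load("side6.npz"); im=s6["pixels"].astype(int)
for v in(196,198,200,202,204):
    r=im[v,278:403]; print(v,[tuple(r[i]) for i in (20,21,22,23,24,25,26)], [tuple(r[i]) for i in (99,100,101,102,103,104,105)])
# stud blobs: crops local mins in side4
g=cv2.resize(s["pixels"],None,fx=6,fy=6,interpolation=cv2.INTER_CUBIC)[y0*6:(y0+95)*6,x0*6:(x0+125)*6].max(2).astype(int)
for n,(u,v) in dict(s1=(362,345),s2=(478,410),s0=(538,325)).items():
    w=g[v-34:v+34,u-40:u+40]; ys,xs=np.nonzero(w<135); print(n,"dark bbox",xs.min()+u-40,xs.max()+u-40,ys.min()+v-34,ys.max()+v-34,(xs.mean()+u-40).round(),(ys.mean()+v-34).round())
E
```

```text
(1.75, 1) 0 0.171 [534.2 310.4]
(1.75, 1) 0 0.165 [534.1 326.4]
(1.75, 1) 1 0.171 [365.5 327.4]
(1.75, 1) 1 0.165 [365.8 343.5]
(1.75, 1) 2 0.171 [479.3 394.3]
(1.75, 1) 2 0.165 [479.3 410.7]
(0.9, 1.5) 0 0.171 [529.1 313.4]
(0.9, 1.5) 0 0.165 [529.  329.4]
(0.9, 1.5) 1 0.171 [360.4 330.4]
(0.9, 1.5) 1 0.165 [360.7 346.5]
(0.9, 1.5) 2 0.171 [474.2 397.3]
(0.9, 1.5) 2 0.165 [474.2 413.7]
196 [(np.int64(172), np.int64(178), np.int64(172)), (np.int64(168), np.int64(173), np.int64(167)), (np.int64(151), np.int64(155), np.int64(153)), (np.int64(123), np.int64(127), np.int64(124)), (np.int64(107), np.int64(109), np.int64(109)), (np.int64(104), np.int64(106), np.int64(107)), (np.int64(99), np.int64(102), np.int64(101))] [(np.int64(107), np.int64(109), np.int64(110)), (np.int64(102), np.int64(108), np.int64(112)), (np.int64(91), np.int64(99), np.int64(111)), (np.int64(72), np.int64(84), np.int64(102)), (np.int64(47), np.int64(59), np.int64(81)), (np.int64(35), np.int64(42), np.int64(55)), (np.int64(41), np.int64(41), np.int64(43))]
198 [(np.int64(158), np.int64(164), np.int64(157)), (np.int6
[... 2014 characters left out ...]
.int64(122)), (np.int64(110), np.int64(113), np.int64(111)), (np.int64(98), np.int64(100), np.int64(100)), (np.int64(102), np.int64(104), np.int64(103)), (np.int64(103), np.int64(105), np.int64(105)), (np.int64(105), np.int64(106), np.int64(105))] [(np.int64(108), np.int64(110), np.int64(110)), (np.int64(108), np.int64(109), np.int64(109)), (np.int64(123), np.int64(125), np.int64(122)), (np.int64(145), np.int64(147), np.int64(137)), (np.int64(167), np.int64(166), np.int64(153)), (np.int64(186), np.int64(182), np.int64(167)), (np.int64(193), np.int64(189), np.int64(172))]
s1 dark bbox 322 370 326 378 352.0 353.0
s2 dark bbox 438 487 391 440 464.0 420.0
s0 dark bbox 498 577 291 356 529.0 316.0
```

The plate rim is drawn about 5 px (0.85 px real) left of the prediction. Tube_a showed the same small side-camera bias, so the plate is centred on the tool within about 1 mm. The keyholes match yaw 0. The stud blobs suggest the hub is about 1 mm further to -y, so I'll shift -1.2 mm and descend with force checks.

```bash

python3 -m creep '{"translation":[[0,-1.2,-3],[0,-1.2,-6],[0,-1.2,-9],[0,-1.2,-9]],"yaw":[0,0,0,0],"gripper":[255,255,255,255]}'
python3 -m creep '{"translation":[[0,0,-2],[0,0,-4],[0,0,-6],[0,0,-8],[0,0,-8]],"yaw":[0,0,0,0,0],"gripper":[255,255,255,255,255]}'
```

```text
time_s: 18.05
ee_pos: [0.6336, -0.0147, 0.2224]
eef_rot: [-3.139, 0.005, 0.005]
force: [0.5, 0.3, -3.2]
grip_width: 0.0156
time_s: 18.47
ee_pos: [0.6335, -0.0147, 0.2139]
eef_rot: [-3.138, 0.005, 0.005]
force: [-0.1, 0.3, -3.0]
grip_width: 0.0156
```

```bash

python3 -m creep '{"translation":[[0,0,-2],[0,0,-4],[0,0,-5],[0,0,-5]],"yaw":[0,0,0,0],"gripper":[255,255,255,255]}'
python3 -m creep '{"translation":[[0,0,-1.5],[0,0,-3],[0,0,-4],[0,0,-4]],"yaw":[0,0,0,0],"gripper":[255,255,255,255]}'
```

```text
time_s: 18.8
ee_pos: [0.6334, -0.0147, 0.2086]
eef_rot: [-3.138, 0.006, 0.005]
force: [0.8, -0.6, -4.2]
grip_width: 0.0158
time_s: 19.13
ee_pos: [0.6335, -0.0147, 0.2051]
eef_rot: [-3.139, 0.005, 0.005]
force: [-3.3, 0.7, 0.2]
grip_width: 0.0156
```

The plate is seated: TCP z is 0.205 as expected, and the hub now carries its weight. Now the clockwise twist.

```bash

python3 -m creep '{"translation":[[0,0,0],[0,0,0],[0,0,0],[0,0,0],[0,0,0]],"yaw":[-0.05,-0.1,-0.15,-0.2,-0.2],"gripper":[255,255,255,255,255]}' 45
python3 -m creep '{"translation":[[0,0,0],[0,0,0],[0,0,0],[0,0,0],[0,0,0]],"yaw":[-0.05,-0.1,-0.15,-0.2,-0.2],"gripper":[255,255,255,255,255]}'
python3 -c "
from station import ctrl;o=ctrl.get_obs();print(o['moment'],o['force'],o['qpos'][5])"
```

```text
time_s: 19.55
ee_pos: [0.6336, -0.0147, 0.2051]
eef_rot: [-3.138, 0.005, -0.197]
force: [-0.1, -1.1, -2.5]
grip_width: 0.0156
time_s: 19.97
ee_pos: [0.6336, -0.0147, 0.2051]
eef_rot: [-3.139, 0.005, -0.398]
force: [-0.9, -0.1, -2.7]
grip_width: 0.0157
[-0.16262295  0.19635246 -0.02743422] [-0.86237264 -0.14185974 -2.72567333] 1.8847551705294445
```

```bash

python3 -m creep '{"translation":[[0,0,0],[0,0,0],[0,0,0],[0,0,0]],"yaw":[-0.03,-0.06,-0.08,-0.08],"gripper":[255,255,255,255]}' 45
python3 -c "
from station import ctrl;o=ctrl.get_obs();print(o['moment'],o['force'],o['qpos'][5])"
python3 -m creep '{"translation":[[0,0,0],[0,0,0],[0,0,0],[0,0,0]],"yaw":[-0.02,-0.04,-0.05,-0.05],"gripper":[255,255,255,255]}'
python3 -c "
from station import ctrl;o=ctrl.get_obs();print(o['moment'],o['force'],o['qpos'][5])"
```

```text
time_s: 20.3
ee_pos: [0.6336, -0.0147, 0.2051]
eef_rot: [-3.138, 0.005, -0.477]
force: [0.2, -1.1, -2.6]
grip_width: 0.0157
[ 0.01897116  0.13088896 -0.04090476] [ 0.18580706 -1.06722648 -2.55553084] 1.9635461102179628
time_s: 20.63
ee_pos: [0.6337, -0.0149, 0.2051]
eef_rot: [-3.139, 0.005, -0.527]
force: [1.3, -1.5, -2.6]
grip_width: 0.0155
[-0.24438835 -0.01518767  0.05846464] [ 1.29103257 -1.47229893 -2.63599042] 2.0139501340054045
```

```bash

python3 -m creep '{"translation":[[0,0,0],[0,0,0],[0,0,0],[0,0,0]],"yaw":[-0.02,-0.04,-0.05,-0.05],"gripper":[255,255,255,255]}'
python3 -c "
from station import ctrl;o=ctrl.get_obs();print(o['moment'],o['force'],o['qpos'][5])"
```

```text
time_s: 20.97
ee_pos: [0.6341, -0.0152, 0.2051]
eef_rot: [-3.138, 0.003, -0.579]
force: [5.8, -2.9, -5.9]
grip_width: 0.0161
[-0.60549015 -1.04884733  0.23158415] [ 5.75180689 -2.87529703 -5.90589817] 2.06538009713621
```

```bash

python3 -m creep '{"translation":[[0,0,0],[0,0,0]],"yaw":[0.02,0.02],"gripper":[255,255]}'
python3 -m creep '{"translation":[[0,0,0],[0,0,0],[0,0,0],[0,0,0],[0,0,0]],"yaw":[0,0,0,0,0],"gripper":[235,215,180,150,120]}'
python3 -m creep '{"translation":[[0,0,0],[0,0,5],[0,0,30],[0,0,60],[0,0,90]],"yaw":[0,0,0,0,0],"gripper":[120,120,120,120,120]}'
python3 -m creep '{"translation":[[-30,-10,0],[-65,-25,0],[-100,-40,0],[-130,-50,0],[-150,-60,0]],"yaw":[0.1,0.2,0.3,0.4,0.5],"gripper":[255,255,255,255,255]}' 10
python3 - <<'E'
from h import *
from station import ctrl
o=ctrl.get_obs(); print(o["ee_pos"],o["eef_rot"])
out=[]
s=ctrl.camera("side"); t=ctrl.camera("top"); np.savez("side7.npz",**s);np.savez("top7.npz",**t)
h=(.6338,-.0147); psi=-.545; 
a=crop(s["pixels"][:,:,::-1],285,395,170,270,4); b=crop(t["pixels"][:,:,::-1],270,370,175,275,4)
for im,c,x0,y0,off in((a,s,285,170,(1,1.3)),(b,t,270,175,(0,0))):
    def mk(q,col):
        p=(proj(c,q)+off-[x0,y0]+.5)*4-.5; cv2.circle(im,tuple(int(round(k)) for k in p),1,col,-1)
    for th in np.arange(0,6.28,.3): mk((h[0]+.076*np.cos(th),h[1]+.076*np.sin(th),.162),(0,255,0))
    for k in range(3):
        for dz,dd in((.171,0),): mk((h[0]+.032*np.cos(k*2.0944),h[1]+.032*np.sin(k*2.0944),dz),(0,0,255))
    for d in(-.026,.026): mk((h[0]+d*np.cos(psi),h[1]+d*np.sin(psi),.21),(0,255,255))
cv2.imwrite("pics/final.png",np.hstack([a[:400],b[:400]])[:, :800])
E
```

```text
time_s: 21.13
ee_pos: [0.634, -0.0153, 0.2051]
eef_rot: [-3.139, 0.003, -0.558]
force: [1.4, -0.9, -3.9]
grip_width: 0.0158
time_s: 21.55
ee_pos: [0.6341, -0.0152, 0.2054]
eef_rot: [-3.138, 0.003, -0.558]
force: [-0.6, -0.6, -0.6]
grip_width: 0.0322
time_s: 21.97
ee_pos: [0.6338, -0.0151, 0.2968]
eef_rot: [-3.139, 0.004, -0.558]
force: [-0.1, 0.5, 1.2]
grip_width: 0.0497
time_s: 22.38
ee_pos: [0.4815, -0.0755, 0.2975]
eef_rot: [-3.139, 0.003, -0.054]
force: [1.5, -0.1, 1.2]
grip_width: 0.02
[ 0.4814861  -0.07545688  0.29753847] [-3.13873869e+00  2.80358948e-03 -5.37783010e-02]
```

View pics/final.png

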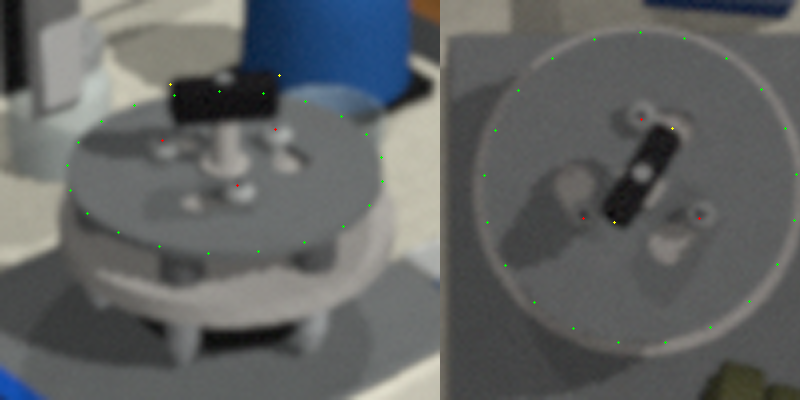

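The last picture shows the plate flat. The bar is on its markers, each stud sits at a slot end, and the empty round holes lie clockwise of the studs, so it is locked. Now the start button at about (0.4845,-0.0758).

```bash

python3 -m creep '{"translation":[[3,0,-20],[3,0,-55],[3,0,-90],[3,0,-120],[3,0,-140]],"yaw":[0.054,0.054,0.054,0.054,0.054],"gripper":[255,255,255,255,255]}'
python3 -m creep '{"translation":[[0,0,0],[0,0,0]],"yaw":[0,0],"gripper":[255,255]}'
python3 - <<'E'
from h import *
from station import ctrl
s=load("side0.npz");t=load("top0.npz")
print(tri(t,(265+340/4-.4,180+472/4-.4),s,(300.7-1.2,282.1-1.3)))
d=t["depth"][296:300,346:353]; z=np.median(d); u,v=349.6,297.6
p=np.array([(u-t["cx"])/t["fx"]*z,(v-t["cy"])/t["fy"]*z,z]);print("depth pt",t["R"].T@(p-t["t"]))
E
```

```text
time_s: 22.9
ee_pos: [0.4846, -0.0755, 0.1556]
eef_rot: [-3.138, 0.004, -0.004]
force: [-0.2, 0.2, -1.3]
grip_width: 0.0006
time_s: 23.07
ee_pos: [0.4849, -0.0752, 0.1554]
eef_rot: [-3.138, 0.006, -0.005]
force: [-0.2, -0.2, -0.3]
grip_width: 0.0003
[ 0.48614391 -0.07630217  0.10114237]
depth pt [ 0.48625427 -0.07575999  0.10919393]
```

```bash

python3 -m creep '{"translation":[[1,0,-8],[1,0,-16],[1,0,-23],[1,0,-23]],"yaw":[0,0,0,0],"gripper":[255,255,255,255]}'
python3 -m creep '{"translation":[[0,0,-2],[0,0,-4],[0,0,-4]],"yaw":[0,0,0],"gripper":[255,255,255]}'
python3 -m creep '{"translation":[[0,0,-2],[0,0,-4],[0,0,-4]],"yaw":[0,0,0],"gripper":[255,255,255]}'
```

```text
time_s: 23.4
ee_pos: [0.4856, -0.0751, 0.1313]
eef_rot: [-3.138, 0.007, -0.005]
force: [-0.8, 0.9, -0.0]
grip_width: 0.0004
time_s: 23.65
ee_pos: [0.4855, -0.0751, 0.1272]
eef_rot: [-3.138, 0.007, -0.005]
force: [-0.8, -0.7, -1.0]
grip_width: 0.0006
time_s: 23.9
ee_pos: [0.4857, -0.0752, 0.1232]
eef_rot: [-3.138, 0.007, -0.005]
force: [-0.8, 0.9, 4.1]
grip_width: 0.0006
```

```bash

python3 -m creep '{"translation":[[0,0,-2],[0,0,-3],[0,0,-3]],"yaw":[0,0,0],"gripper":[255,255,255]}'
python3 -m creep '{"translation":[[0,0,-1],[0,0,-2],[0,0,-2],[0,0,-2]],"yaw":[0,0,0,0],"gripper":[255,255,255,255]}'
```

```text
time_s: 24.15
ee_pos: [0.4859, -0.0752, 0.1216]
eef_rot: [-3.138, 0.006, -0.005]
force: [-8.3, 1.8, 19.6]
grip_width: 0.0005
time_s: 24.48
ee_pos: [0.486, -0.0752, 0.1214]
eef_rot: [-3.138, 0.005, -0.005]
force: [-11.6, 2.4, 27.7]
grip_width: 0.0002
```

The button bottomed out: no force at z = 0.1272, 4 N at 0.1232, and a hard stop at 0.1214, which is a full 5 mm or more. I'll retract, check for change numerically, then hand in.

```bash

python3 -m creep '{"translation":[[0,0,15],[0,0,50],[0,0,90],[0,0,130],[0,0,170]],"yaw":[0,0,0,0,0],"gripper":[255,255,255,255,255]}'
python3 -m creep '{"translation":[[-30,0,0],[-60,0,0],[-80,0,0],[-80,0,0],[-80,0,0]],"yaw":[0,0,0,0,0],"gripper":[255,255,255,255,255]}'
python3 - <<'E'
from h import *
from station import ctrl
o=ctrl.get_obs(); print(o["ee_pos"],o["force"],o["time_s"])
for n,roi in(("side",(300,390,185,262)),("top",(280,360,180,262))):
    c=ctrl.camera(n); p=load(f"{n}7.npz"); x0,x1,y0,y1=roi
    A=cv2.GaussianBlur(c["pixels"],(5,5),0)[y0:y1,x0:x1].astype(np.float32).mean(2);B=cv2.GaussianBlur(p["pixels"],(5,5),0)[y0:y1,x0:x1].astype(np.float32).mean(2)
    print(n,"plate shift px",cv2.phaseCorrelate(A,B),"max diff",np.abs(A-B).max(),np.mean(np.abs(A-B)>25))
    q=load(f"{n}0.npz"); # button and bystanders vs start
    D=np.abs(cv2.GaussianBlur(c["pixels"],(5,5),0).astype(float)-cv2.GaussianBlur(q["pixels"],(5,5),0)).max(2)
    R=dict(side=dict(button=(290,312,270,292),tall=(390,412,315,350),jar=(285,315,172,215),bottle=(462,505,258,335),tips=(395,450,225,270),beaker=(350,380,188,200),marker=(185,245,302,333)),top=dict(button=(340,360,288,308),tall=(446,463,270,287),jar=(170,206,160,195),bottle=(428,466,160,198),tips=(320,365,117,178),beaker=(250,284,128,166),marker=(285,300,315,378)))[n]
    print({k:float(np.mean(D[v[2]:v[3],v[0]:v[1]]>40).round(3)) for k,v in R.items()})
E
```

```text
time_s: 24.9
ee_pos: [0.4855, -0.0751, 0.2932]
eef_rot: [-3.138, 0.005, -0.005]
force: [0.8, 0.1, 0.2]
grip_width: 0.0006
time_s: 25.32
ee_pos: [0.4053, -0.0752, 0.2935]
eef_rot: [-3.138, 0.004, -0.006]
force: [0.4, -0.1, 0.2]
grip_width: 0.0005
[ 0.40532219 -0.07517976  0.29348544] [ 0.41054031 -0.10017698  0.18455325] 25.3167
side plate shift px ((0.024211825848162505, -0.04160994394036521), 0.9520553821987576) max diff 52.33333 0.004473304473304474
{'button': 0.0, 'tall': 0.0, 'jar': 0.087, 'bottle': 0.0, 'tips': 0.0, 'beaker': 0.086, 'marker': 0.0}
top plate shift px ((-0.011963309563277846, 0.017465919453989898), 1.00284576204088) max diff 2.6666718 0.0
{'button': 0.0, 'tall': 0.0, 'jar': 0.0, 'bottle': 0.0, 'tips': 0.0, 'beaker': 0.0, 'marker': 0.0}
```

```bash
python3 -c "
from station import ctrl; print(ctrl.hand_in())"
```

```text
the job is handed in; nothing more can be done
None
```

The job is handed in at about 25 s of the 72 s, and every check I could make passed. The hand-in reports no verdict.

**What I did**
- **Tubes:** tube_a hangs in place_r and tube_b in place_l. Both went in without any insertion force. tube_b was released about 6 mm high because the fingertips reached below its cap.
- **Locking plate:** I turned it 0.58 rad and lowered it over the studs. The tool stood at z = 0.205 as expected, and the hub took the plate's weight. I twisted it clockwise to the stop, felt by the tool at about yaw -0.56, and let go.
- **Start button:** I pressed it with closed fingers after letting go of the plate: first force below z = 0.127, hard stop at 0.121. I then moved clear.

**Last checks**
- The plate lies flat, with each stud at a slot end and the round holes clockwise of the studs. It did not shift while the button was pressed (under 0.05 px in both views).
- In the top view the button and all bystanders look as they did at the start. In the side view the jar and beaker areas differ by about 9%. I put this down to the arm or plate covering them, because the top view shows no change there.
- The wrist force read about zero after retracting.

**What I could not confirm**
- I could not see tube_b after the plate covered it. That it hangs properly rests on the force-free insertion and the plate lying flat, with only 2 mm to spare above the caps.
- The button's full travel is judged from force and height, not seen.
- The two cameras disagreed by about 3 mm; I allowed for it by comparing with the tool's known position.

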